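# Hang the instrument caddy on the free branch of the drying tree

### The arm

A 6-joint arm with a two-finger parallel gripper is mounted at the origin on a cart in front of the work surface, level with it; the furniture and walls round the work are solid. World frame = base frame: x ahead of the robot, y to its left, z up, the work surface at z = 0. Lengths are in m, angles in rad, forces in N, time in s.
With the tool pointing down it reaches from about 0.375 to 0.9 m from the base axis. Payload 3.1 kg.
Tool frame: the origin (TCP) lies on the centre line of the jaws, within the pads' length; the fingertips stand robot.tip_reach ahead of it and the grasp point (between the pads) lies 8 mm behind it (robot.tip_reach is the distance from the TCP to the fingertips, in m); z points along the fingers, y is the line along which they close (so a half turn about z gives the same grasp; the last joint's range is limited). The gripper opens to 87 mm and grips with 3 to 60 N. Pads are 19 mm wide; open, the fingers measure 117 mm over their backs; the gripper's body (75 mm by 190 mm) begins 51 mm behind the grasp point.
Start: joints at [-1.52, 0.527, 1.433, -0, 1.181, -0.178], TCP at [0.142, -0.609, 0.196] pointing down, gripper open.
Joint ranges: [-3.08, 3.08], [-0.75, 2.2], [0.22, 2.44], [-1.43, 4.57], [0, 2.65], [-2.85, 2.85]. Speed limits (rad/s): [2.79, 2.79, 3.14, 3.14, 3.14, 3.14].

### API

Orientations are given as a unit quaternion [x, y, z, w].
In Python, from rig import robot gives the robot as it stands.
- The arm moves only by the tool jog_arm, never from a script. Its argument "motion" is one flat list of numbers, 7 for each row, row after row: the shift along the tool's x, y, z scaled (see below), then the turn, a rotation vector about the tool's x, y, z scaled (see below), then the gripper's target within -1 to 1 (shut at 1, half-way at 0, fully open at -1). In form: [x, y, z, rx, ry, rz, hand, x, y, z, rx, ry, rz, hand, ...]. A call has 1 to 12 rows; each row shifts and turns the commanded pose from where the row before left it, along the tool's axes as they then stand; what a row does not reach is not made up. The controller multiplies each number of a shift by 4 cm and each number of a turn by 4 degrees. A row lasts 1/8 s, in which the tool goes at most 62.5 mm and 10.7 degrees, less where a joint would pass 70% of its speed; a pose out of reach is approached as far as the arm can. A call with a number of a shift or a turn outside -1 to 1 is refused whole. A call with a gripper value outside its range is refused whole. The fingers move at their own pace and stop on an object; "grip_force" is the grip in N (left out, the last holds). Time passes only in rows, so rows that do not move let the fingers close. It gives the time, the measured TCP pose, the force, the opening and the grip force at its end, in the units of the state.
- robot.get_obs(): the state, without advancing time (a new reading comes with each control period).
- robot.camera(name): name is "side" or "top"; returns the picture (400x640x3 uint8, blue, green, red); there is no depth.
- robot.calibration(name): a dict with "fx", "fy", "cx", "cy" (pixels), "R" (3x3) and "t" (3): a world point X has camera coordinates R X + t. Camera axes: x right, y down, z forward; pixel columns grow to the right and rows downward; lengths in m; the calibration is good to about 2 mm. A picture is of the moment at which its call begins. calibration takes no time and is no camera call.
- robot.hand_in(): hands the job in; it is judged then, once.
The state is a dict: "time": time; "q": joint angles; "joint_velocities": joint speeds; "joint_torque": joint torques, N m; "position": TCP position; "tool_rot": TCP orientation; "ft_force": force on the tool from outside, world axes, zero at the start; "moment": the same for the moment, N m; "grip_width": finger opening in m; "grip_force": force on a finger pad.
Only numpy, scipy, OpenCV 4.12 (cv2) and the standard library are available. Lean on these libraries where they do the work, as an engineer would, in place of code of your own. Each camera call takes 0.05 s, during which the arm holds its last target. There are 200 camera calls.

### The job

Turn the three-branched drying tree until its free branch points straight out along the pointer rib of the base and let go of it. Then take the little metal caddy by its eye plate, slide the eye onto that branch until it meets the sprung stop, wherever along the branch the stop is clamped, and press it gently but definitely against the spring for a good second (about 8 N), never ramming it. Let go and leave the caddy hanging on the branch, with the branch still over the pointer and the jar, timer and brush left alone.

Things in the scene. Friction and masses are not known exactly. Their poses are not given: they have to be found in the camera images.
- rack_base: fixed steel base of the drying tree: disc 144 mm across, 10 mm high, with a tongue carrying a narrow dark rib, the pointer, that runs out along its -x axis to 120 mm from the centre (12 mm high). Origin: on the table at the centre, on the tree's upright turning axis. z up; -x points roughly to the robot
- front_mark (a point): point on the pointer rib of the base, 110 mm from the turning axis along the base's -x, 12 mm above the table: the free branch's tip must stand straight above it
- post_top (a point): top of the tree's ball-topped post, on the turning axis, 182 mm above the table. Post 20 mm across, boss 32 mm across at branch height. Three level branches, 120 degrees apart, two bearing a fixed caddy like the loose one, 80 mm from the axis, 75 to 175 mm above the table. Turns without end either way by pushing a branch, stays where left; about 2.5 N turns it at 90 mm from the axis
- free_tip (a point): outer end of the free branch (the one without a caddy), on the branch's axis, 155 mm above the table and 110 mm from the turning axis. The branch is a level round bar 8 mm thick with a ball of 10 mm at its end. x axis: from the tip inwards along the branch to the post; z up
- stop: the sprung stop on the free branch: dark collar 20 mm across, coil spring, and on its outer side a grey washer 26 mm across that meets the eye plate. Clamped at another place each time (does not slip): the washer's outer face is 45 to 67 mm in from the tip, not measured. The origin, on the turning axis at branch height, does not tell it
- stop_root (a point): root of the free branch at the post's boss, 20 mm from the turning axis, at branch height. On how the stop behaves: its washer yields 9 mm towards the post on a well damped spring, 2.5 N for each mm, starting from zero, and is solid after that
- caddy: loose bare metal caddy, 0.08 to 0.17 kg: open two-part box 36 (x) by 46 (y) by 36 mm high; from its middle rises an eye plate 4 mm thick (normal along x), 44 mm wide over two edge flanges (each 12 mm along x, 52 to 100 mm high), top at 100 mm. Grip from above across the flanges (along y, 44 mm), above the eye. Origin: centre of its foot, z up; front and back alike
- caddy_eye (a point): centre of the caddy's eye, a hole of 18 mm through the plate along the caddy's x, 75 mm above its foot, on the middle of the caddy. Hung, it rests 5 mm below the branch axis
- swab_jar: bystander: white lidded jar, 68 mm across, 75 mm high; origin at the centre of its foot. To be left alone
- timer: bystander: square white kitchen timer, 52 x 68 x 66 mm; origin at the centre of its foot. To be left alone
- nail_brush: bystander: nail brush 30 x 86 x 22 mm; origin at the centre of its underside. To be left alone

How it is judged:
On the way, in this order (a step that is already met when the one before it is completed fails the run):
1. the free branch's tip stands over the pointer rib, within 12 mm sideways, and the tree has been let go (horizontal distance between free_tip and front_mark below 0.012 m and contact force between each of the arm, the fingers and rack_base below 0.3 N), for 0.3 s.
2. the caddy, its eye on the free branch, presses on the sprung stop with 4 to 13 N for half a second (contact force between caddy and stop between 4 and 13 N and x of caddy_eye in the frame of free_tip above 0.02 m and horizontal distance between free_tip and front_mark below 0.016 m), for 0.5 s.
At the end, for the whole second after the job is handed in: the caddy hangs at rest and let go on the free branch, its eye 20 to 80 mm in from the tip, within 9 mm sideways and from 12 mm below to 3 mm above the branch's axis, upright within 17 degrees; the free branch's tip is within 16 mm of straight over the pointer mark (x of caddy_eye in the frame of free_tip between 0.02 and 0.08 m and y of caddy_eye in the frame of free_tip between -0.009 and 0.009 m and z of caddy_eye in the frame of free_tip between -0.012 and 0.003 m and angle between caddy's own z axis and vertical below 0.3 rad and linear speed of caddy below 0.03 m/s and horizontal distance between free_tip and front_mark below 0.016 m); the robot touches nothing.
It fails at once if the caddy is rammed against the stop (over 20 N) (contact force between caddy and stop above 20 N).
It fails at once if the robot pushes on the drying tree with more than 25 N (contact force between any of the arm, the fingers and rack_base above 25 N).
It fails at once if a bystander is moved by more than 20 mm (distance of any of swab_jar, timer, nail_brush from where it was at the start of the episode above 0.02 m).
It also fails if it takes over 69 s, if anything falls off the work surface, if the arm or the gripper's body presses on something with over 40 N, if the wrist force passes 120 N, or if a joint passes its speed limit or range.

## Working session

There is one attempt and no reset: what is moved stays moved. The work goes in short steps, Python scripts to look and compute and a tool call to move; the robot and the scene stay as the last step left them, time stands still between calls to the robot, and variables do not carry over. Pictures are saved under pics/ and viewed, at most 10 in all, crops included, and the job is handed in when it is done.

Besides the shell and the picture viewer there is one more tool, called after "Emit:" as name(argument=value, ...), one argument or row to a line, values as JSON. jog_arm: Moves the arm, as the interface text tells. Shifts and turns lie within -1 to 1; 1 stands for 4 cm of shift or 4 degrees of turn. Its arguments: {"type":"object","properties":{"motion":{"type":"array","items":{"type":"number"}},"grip_force":{"type":"number"}},"required":["motion"]}

```bash
mkdir -p pics; ls
cat > h.py <<'E'
import numpy as np,cv2
from rig import robot
def proj(n,X):
    c=robot.calibration(n);p=np.array(c["R"])@np.array(X,float)+np.array(c["t"]).ravel()
    return np.array([c["fx"]*p[0]/p[2]+c["cx"],c["fy"]*p[1]/p[2]+c["cy"]])
def atz(n,u,v,z):
    c=robot.calibration(n);R=np.array(c["R"]);t=np.array(c["t"]).ravel()
    o=-R.T@t;d=R.T@np.array([(u-c["cx"])/c["fx"],(v-c["cy"])/c["fy"],1]);return o+d*(z-o[2])/d[2]
E
python3 - <<'E'
from h import *
for n in("side","top"):
    cv2.imwrite(f"pics/{n}0.png",robot.camera(n))
    c=robot.calibration(n);R=np.array(c["R"]);print(n,-R.T@np.array(c["t"]).ravel(),R[2],R[0],c["fx"])
print(robot.get_obs(),robot.tip_reach)
E
```

```text
pics
side [1.18704519 0.42170497 1.23078422] [-0.49414995 -0.36985245 -0.78678141] [-0.60254532  0.79807795  0.00327493] 443.4582754798936
top [ 0.44802575 -0.10331978  1.06331798] [ 0.09027167  0.01092033 -0.99585731] [-0.01413657 -0.99982509 -0.01224528] 378.01136647280987
{'time': 0.1, 'q': array([-1.51949899e+00,  5.28386308e-01,  1.43375128e+00,  1.54109528e-05,
        1.18137617e+00, -1.78453192e-01]), 'joint_velocities': array([ 0.00016917, -0.00188205, -0.00369811, -0.00039567,  0.00028781,
        0.00080762]), 'joint_torque': array([-5.62209825e-04, -4.40985811e+01, -1.77150840e+01,  6.34516636e-02,
        5.33858326e-02, -4.16345631e-05]), 'position': array([ 0.14236008, -0.60786311,  0.19536875]), 'tool_rot': array([ 9.93408967e-01,  1.14619812e-01,  6.81400005e-05, -9.58156653e-04]), 'ft_force': array([-0.2622154 ,  0.27577457,  0.51614132]), 'moment': array([-0.01201435, -0.01963395, -0.04603306]), 'grip_force': 0.0, 'grip_width': 0.08698758180604184} 0.011
```

View pics/top0.png

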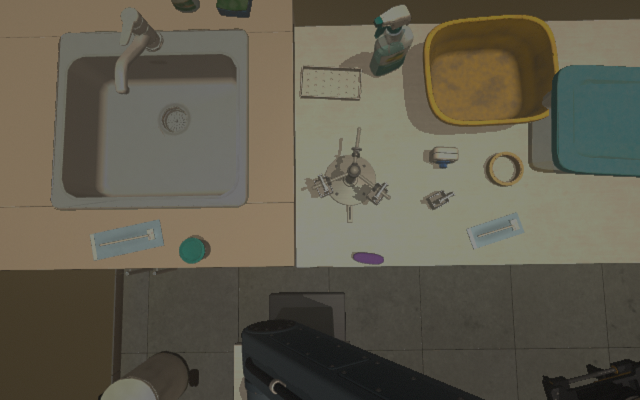

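View pics/side0.png

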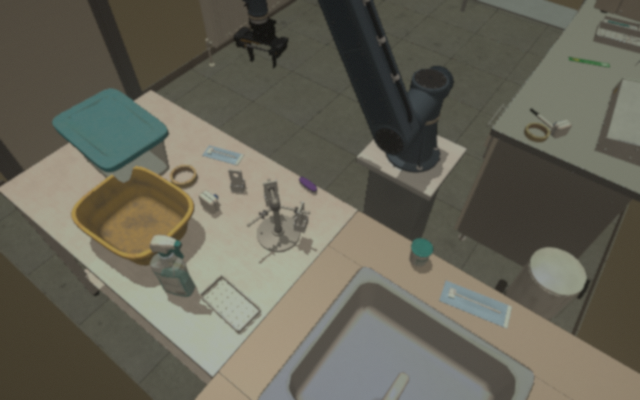

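The top view shows the tree at about (352,178), with its free branch pointing away to (358,130), the pointer at (349,215) and the loose caddy at (437,200). I'll enlarge both.

Run:
```python
from h import *
a=cv2.imread("pics/top0.png")[115:235,295:465]
b=cv2.imread("pics/side0.png")[155:275,195:335]
cv2.imwrite("pics/c.png",cv2.resize(a,None,fx=4.7,fy=4.7,interpolation=cv2.INTER_CUBIC))
cv2.imwrite("pics/d.png",cv2.resize(b,None,fx=5,fy=5,interpolation=cv2.INTER_CUBIC))
```

```text
(no output)
```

View pics/c.png

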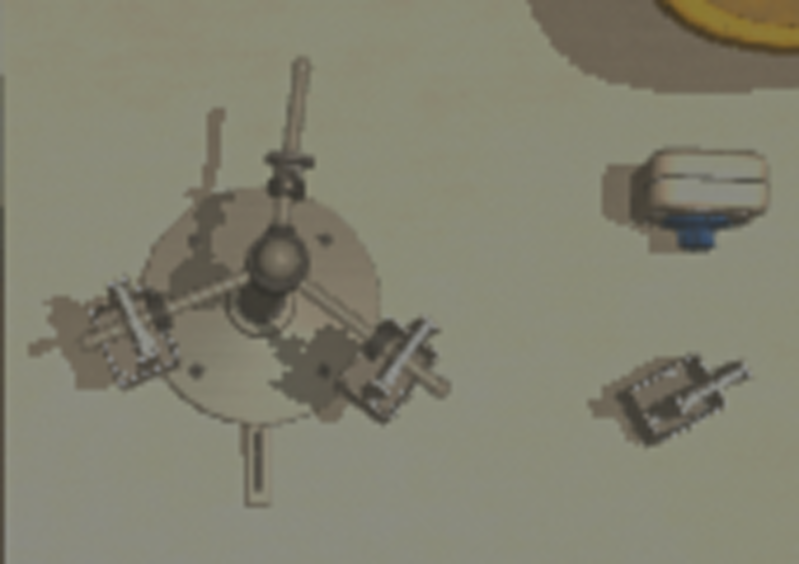

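View pics/d.png

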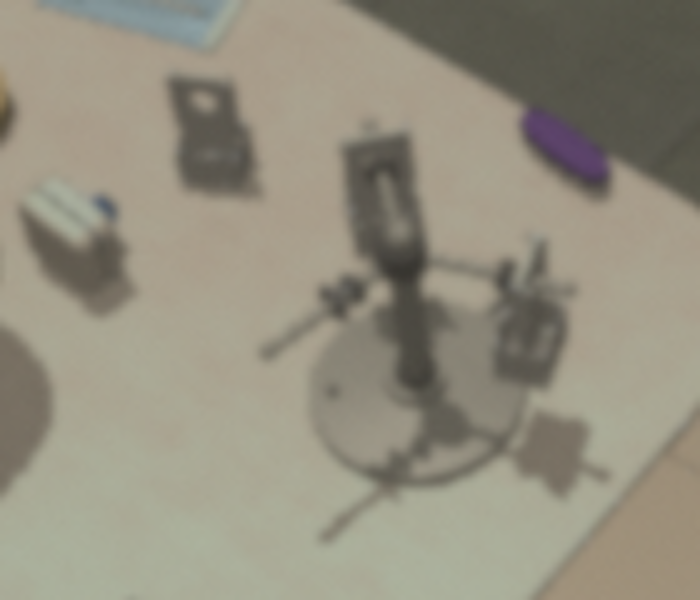

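Run:
```python
from h import *
T=lambda u,v,z:atz("top",295+(u+.5)/4.7-.5,115+(v+.5)/4.7-.5,z)
S=lambda u,v,z:atz("side",195+(u+.5)/5-.5,155+(v+.5)/5-.5,z)
np.set_printoptions(precision=4,suppress=True)
P=dict(disc=T(260,305,.01),ribend=T(258,490,.012),tongue=T(258,505,.01),top=T(277,262,.175),tip=T(302,64,.155),wash=T(290,158,.155),rootL=T(100,340,.155),capA=T(678,410,.1),capB=T(746,372,.1),box=T(672,402,.036),
 brA=T(92,341,.155),brB=T(440,387,.155),timer=T(710,178,.066))
P.update(sdisc=S(418,388,.01),stip=S(267,354,.155),scapA=S(175,82,.1),scapB=S(232,86,.1),seye=S(205,102,.075),swash=S(325,292,.155))
for k,v in P.items():print(k,v)
d=P['disc'];
for k in('ribend','tip','brA','brB','wash','stip','swash'):
    e=P[k]-d;print(k,np.hypot(*e[:2]),np.degrees(np.arctan2(e[1],e[0])))
e=P['capB']-P['capA'];print(np.hypot(*e[:2]),np.degrees(np.arctan2(e[1],e[0])),(P['capA']+P['capB'])/2)
e=P['scapB']-P['scapA'];print(np.hypot(*e[:2]),np.degrees(np.arctan2(e[1],e[0])),(P['scapA']+P['scapB'])/2)
for n in("top","side"):print(n,proj(n,[.5,-.2,.0]))
```

```text
disc [ 0.5956 -0.1695  0.01  ]
ribend [ 0.4851 -0.1659  0.012 ]
tongue [ 0.4763 -0.1659  0.01  ]
top [ 0.5943 -0.1682  0.175 ]
tip [ 0.7017 -0.1849  0.155 ]
wash [ 0.652  -0.1775  0.155 ]
rootL [ 0.5584 -0.0777  0.155 ]
capA [ 0.522 -0.389  0.1  ]
capB [ 0.5422 -0.4266  0.1   ]
box [ 0.5316 -0.4047  0.036 ]
brA [ 0.558  -0.0736  0.155 ]
brB [ 0.5315 -0.2517  0.155 ]
timer [ 0.6564 -0.4227  0.066 ]
sdisc [ 0.6    -0.1655  0.01  ]
stip [ 0.705  -0.1822  0.155 ]
scapA [ 0.5505 -0.4158  0.1   ]
scapB [ 0.5297 -0.3823  0.1   ]
seye [ 0.5374 -0.4048  0.075 ]
swash [ 0.6501 -0.1851  0.155 ]
ribend 0.11053846864226938 178.14177949281685
tip 0.10719406004286323 -8.25596111465281
brA 0.10303967742066195 111.42532809176782
brB 0.10424907419842344 -127.98201316121715
wash 0.0569488323584621 -8.112474039741102
stip 0.1100971362391202 -6.625860334918407
swash 0.05668909310201822 -15.964649437124018
0.04267465838108404 -61.862602570705874 [ 0.5321 -0.4078  0.1   ]
0.039422715744241846 121.90151928908054 [ 0.5401 -0.3991  0.1   ]
top [361.2727 213.5478]
side [289.2564 209.7223]
```

Emit:
jog_arm(
  motion=[0,0,-0.25,0,0,1,0.4,0,0,-0.25,0,0,1,0.4,0,0,-0.25,0,0,1,0.4,0,0,-0.25,0,0,1,0.4,0,0,-0.25,0,0,1,0.4,0,0,-0.15,0,0,0.2,0.4,0.93,-0.955,0,0,0,0,0.4,0.93,-0.955,0,0,0,0,0.4,0.93,-0.955,0,0,0,0,0.4,0.93,-0.955,0,0,0,0,0.4,0.93,-0.955,0,0,0,0,0.4,0.93,-0.955,0,0,0,0,0.4],
  grip_force=15,
)

```text
time: 1.6
position: [0.3951, -0.4097, 0.252]
tool_rot: [0.998, -0.066, -0.0, -0.0]
ft_force: [1.1, -1.0, -0.0]
grip_width: 0.0262
grip_force: 0.0
```

Emit:
jog_arm(
  motion=[0.93,-0.955,0,0,0,0,0.4,0.93,-0.955,0,0,0,0,0.4,0.93,-0.955,0,0,0,0,0.4,0.93,-0.955,0,0,0,0,0.4,0.93,-0.955,0,0,0,0,0.4,0.93,-0.955,0,0,0,0,0.4,0.93,-0.955,0,0,0,0,0.4,0,0,0,0,0,0,0.4,0,0,0,0,0,0,0.4],
)

```text
time: 2.72
position: [0.6869, -0.1805, 0.2514]
tool_rot: [0.998, -0.066, -0.001, 0.0]
ft_force: [-0.7, -1.0, -0.1]
grip_width: 0.0264
grip_force: 0.0
```

Emit:
jog_arm(
  motion=[0,0,0.5,0,0,0,0.4,0,0,0.5,0,0,0,0.4,0,0,0.5,0,0,0,0.4,0,0,0.5,0,0,0,0.4,0,0,0.48,0,0,0,0.4,0,0,0,0,0,0,0.5,0,0,0,0,0,0,0.5],
)

```text
time: 3.6
position: [0.688, -0.1812, 0.1537]
tool_rot: [0.998, -0.067, 0.001, 0.0]
ft_force: [1.2, -0.2, -0.1]
grip_width: 0.0222
grip_force: 0.0
```

Run:
```python
from h import *
o=robot.get_obs();print(o['position'],o['ft_force'],o['grip_width'],o['q'][5])
a=robot.camera("side")[140:280,190:340]
cv2.imwrite("pics/e.png",cv2.resize(a,None,fx=4,fy=4,interpolation=cv2.INTER_CUBIC))
```

```text
[ 0.68795419 -0.18121129  0.15374639] [ 1.15702104 -0.19090123 -0.13397687] 0.0221721186995643 1.290329463195879
```

View pics/e.png

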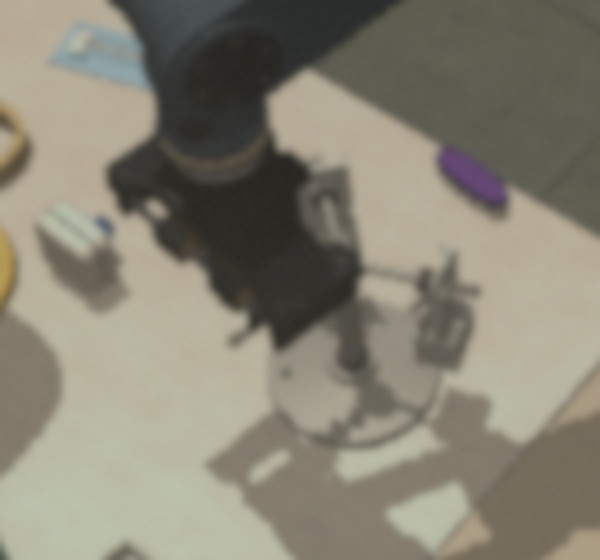

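The fingers straddle the branch, and its tip shows at (235,338) in the crop. Next I turn the tree counter-clockwise.

Emit:
jog_arm(
  motion=[-0.005,-0.16,0,0,0,-1,0.5,-0.005,-0.16,0,0,0,-1,0.5,-0.005,-0.16,0,0,0,-1,0.5,-0.005,-0.16,0,0,0,-1,0.5,-0.005,-0.16,0,0,0,-1,0.5,-0.005,-0.16,0,0,0,-1,0.5,-0.005,-0.16,0,0,0,-1,0.5,-0.005,-0.16,0,0,0,-1,0.5,-0.005,-0.16,0,0,0,-1,0.5,-0.005,-0.16,0,0,0,-1,0.5,-0.005,-0.16,0,0,0,-1,0.5,-0.005,-0.16,0,0,0,-1,0.5],
)

```text
time: 5.15
position: [0.6676, -0.1089, 0.1544]
tool_rot: [0.938, 0.346, 0.001, 0.001]
ft_force: [0.6, 0.1, 0.8]
grip_width: 0.0219
grip_force: 0.0
```

Emit:
jog_arm(
  motion=[-0.005,-0.16,0,0,0,-1,0.5,-0.005,-0.16,0,0,0,-1,0.5,-0.005,-0.16,0,0,0,-1,0.5,-0.005,-0.16,0,0,0,-1,0.5,-0.005,-0.16,0,0,0,-1,0.5,-0.005,-0.16,0,0,0,-1,0.5,-0.005,-0.16,0,0,0,-1,0.5,-0.005,-0.16,0,0,0,-1,0.5,-0.005,-0.16,0,0,0,-1,0.5,-0.005,-0.16,0,0,0,-1,0.5,-0.005,-0.16,0,0,0,-1,0.5,-0.005,-0.16,0,0,0,-1,0.5],
)

```text
time: 6.65
position: [0.6005, -0.0765, 0.1544]
tool_rot: [0.716, 0.698, 0.001, 0.001]
ft_force: [0.2, -0.4, 0.4]
grip_width: 0.0216
grip_force: 0.0
```

Emit:
jog_arm(
  motion=[-0.005,-0.16,0,0,0,-1,0.5,-0.005,-0.16,0,0,0,-1,0.5,-0.005,-0.16,0,0,0,-1,0.5,-0.005,-0.16,0,0,0,-1,0.5,-0.005,-0.16,0,0,0,-1,0.5,-0.005,-0.16,0,0,0,-1,0.5,-0.005,-0.16,0,0,0,-1,0.5,-0.005,-0.16,0,0,0,-1,0.5,-0.005,-0.16,0,0,0,-1,0.5,-0.005,-0.16,0,0,0,-1,0.5,-0.005,-0.16,0,0,0,-1,0.5,-0.005,-0.16,0,0,0,-1,0.5],
)

```text
time: 8.15
position: [0.5315, -0.105, 0.1544]
tool_rot: [0.37, 0.929, -0.0, 0.002]
ft_force: [-0.3, -0.4, -0.7]
grip_width: 0.0216
grip_force: 0.0
```

Emit:
jog_arm(
  motion=[-0.005,-0.16,0,0,0,-1,0.5,-0.005,-0.16,0,0,0,-1,0.5,-0.005,-0.16,0,0,0,-1,0.5,-0.005,-0.16,0,0,0,-1,0.5,-0.005,-0.16,0,0,0,-1,0.5,-0.005,-0.16,0,0,0,-1,0.5,-0.005,-0.16,0,0,0,-1,0.5,-0.005,-0.16,0,0,0,-1,0.5,-0.005,-0.16,0,0,0,-1,0.5,-0.005,-0.16,0,0,0,-1,0.5,0,0,0,0,0,0,0.5,0,0,0,0,0,0,0.5],
)

```text
time: 9.65
position: [0.5056, -0.1619, 0.1537]
tool_rot: [0.032, 0.999, -0.0, 0.001]
ft_force: [0.0, 0.0, -0.6]
grip_width: 0.0215
grip_force: 0.0
```

Run:
```python
from h import *
o=robot.get_obs();print(o['position'],o['ft_force'],o['grip_width'],o['q'][5])
a=robot.camera("side")[150:260,230:340];b=robot.camera("top")[130:240,295:405]
cv2.imwrite("pics/f.png",cv2.resize(np.hstack([a,b]),None,fx=3.6,fy=3.6,interpolation=cv2.INTER_CUBIC))
```

```text
[ 0.50564426 -0.16190198  0.15366255] [ 0.0391652   0.00479509 -0.59113902] 0.021516486584718063 -2.027138883116449
```

View pics/f.png

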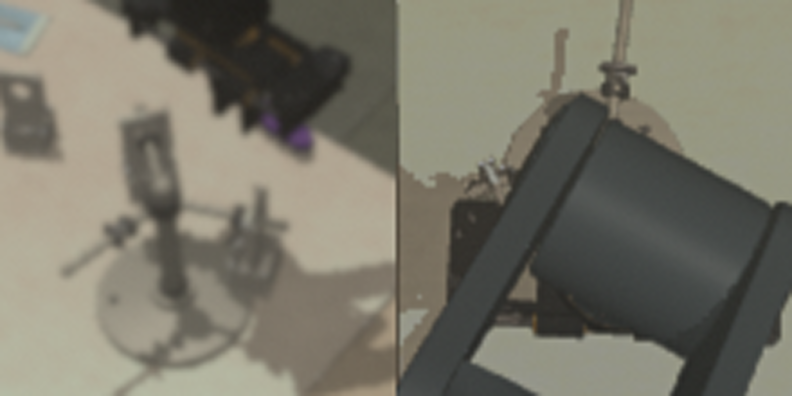

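The tree hasn't moved: the free branch still points away. I'll check where the gripper really is against the projections.

Run:
```python
from h import *
p=robot.get_obs()['position']
for z in(0,-.011):
  for dy in(-.02,0,.02):
    q=p+[0,dy,z];s=proj("side",q);t=proj("top",q);print(z,dy,(s-[230,150])*3.6,(t-[295,130])*3.6+[396,0])
for n in([.597,-.1675,.182],[.597,-.1675,0],[.597,-.1675,.155],[.706,-.183,.155]):print(n,(proj("side",n)-[230,150])*3.6,(proj("top",n)-[295,130])*3.6+[396,0])
a=robot.camera("side")[100:210,240:360]
cv2.imwrite("pics/g.png",cv2.resize(a,None,fx=6,fy=5.4,interpolation=cv2.INTER_CUBIC))
```

```text
0 -0.02 [218.47891788 124.59020549] [627.61520151 281.58083342]
0 0 [236.23048611 135.14187068] [597.70487317 282.02609502]
0 0.02 [254.1705923  145.80560425] [567.80888687 282.47114312]
-0.011 -0.02 [218.95376624 132.58372647] [626.23818721 282.62432976]
-0.011 0 [236.59878863 143.11254386] [596.68366623 283.06405221]
-0.011 0.02 [254.43006014 153.75249644] [567.14314828 283.50356632]
[0.597, -0.1675, 0.182] [161.5252685 177.1084747] [606.39287735 139.37987298]
[0.597, -0.1675, 0] [174.57346994 298.77436411] [590.39135728 178.27562478]
[0.597, -0.1675, 0.155] [163.63509207 196.78119066] [603.61956859 146.12110311]
[0.706, -0.183, 0.155] [ 63.23585998 271.77401748] [622.97559446 -12.52788025]
```

View pics/g.png

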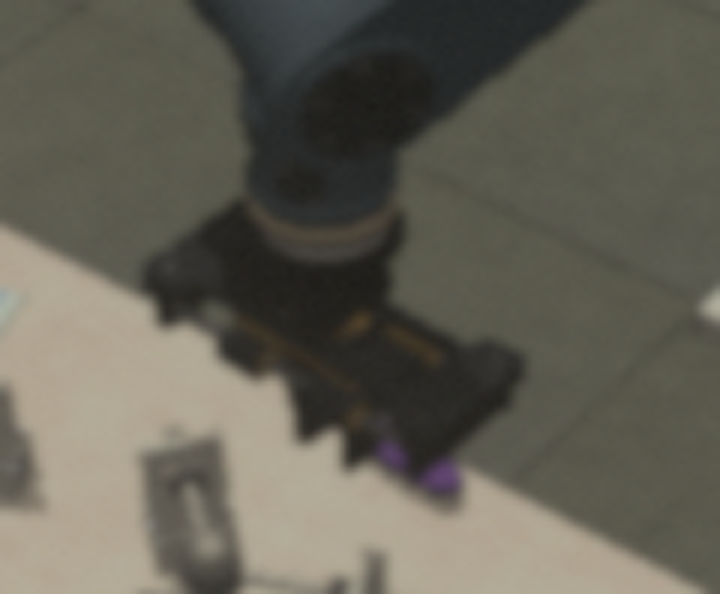

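Emit:
jog_arm(
  motion=[0.29,-0.88,0,0,0,0,0.5,0.29,-0.88,0,0,0,0,0.5,0.29,-0.88,0,0,0,0,0.5,0.29,-0.88,0,0,0,0,0.5,0,0,0.6,0,0,0,0.5,0,0,0.6,0,0,0,0.5,0,0,0.6,0,0,0,0.5,0,0,0.6,0,0,0,0.5,0,0,0.3,0,0,0,0.5,0,0,0,0,0,0,0.5],
)

```text
time: 11.05
position: [0.4497, -0.299, 0.0444]
tool_rot: [0.032, 0.999, 0.001, -0.001]
ft_force: [-0.2, 0.6, -0.1]
grip_width: 0.0223
grip_force: 0.0
```

Run:
```python
from h import *
o=robot.get_obs();p=o['position'];print(p,o['ft_force'])
print(proj("side",p+[.0095,0,-.011]),proj("top",p-[0,0,.011]))
a=robot.camera("side");s=proj("side",p);x,y=int(s[0])-60,int(s[1])-50
b=cv2.resize(a[y:y+100,x:x+120],None,fx=6,fy=6,interpolation=cv2.INTER_CUBIC)
print(x,y)
for dz in(-.011,.02):
  for dy in(-.018,.018):
    q=(proj("side",p+[.0095,dy,dz])-[x,y]+.5)*6;cv2.circle(b,tuple(int(i) for i in q),3,(0,0,255) if dz<0 else (0,255,0),-1)
cv2.imwrite("pics/i.png",b)
```

```text
[ 0.44972097 -0.2990251   0.04441562] [-0.18100515  0.63772891 -0.06730648]
[274.37165063 183.15705796] [399.41819375 230.9456749 ]
215 129
```

View pics/i.png

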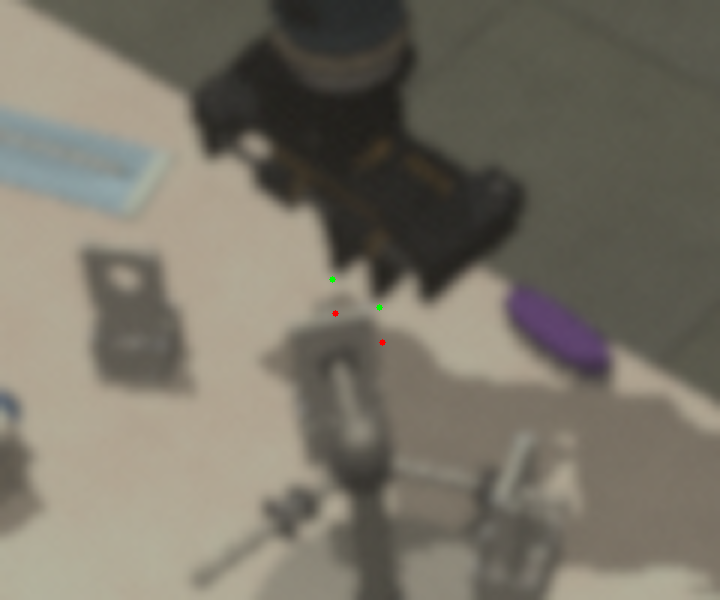

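Fingertips appear at (340,270) and (380,295), about 7 px (roughly 35–40 mm) above where the reported pose puts them. A gentle touch on the table will confirm it.

Emit:
jog_arm(
  motion=[0,0,0.25,0,0,0,0.5,0,0,0.25,0,0,0,0.5,0,0,0.2,0,0,0,0.5,0,0,0.05,0,0,0,0.5,0,0,0,0,0,0,0.5],
)

```text
time: 11.72
position: [0.45, -0.2994, 0.0148]
tool_rot: [0.032, 0.999, 0.0, -0.0]
ft_force: [-1.0, 0.0, -0.2]
grip_width: 0.0223
grip_force: 0.0
```

Emit:
jog_arm(
  motion=[0,0,0.05,0,0,0,0.5,0,0,0.05,0,0,0,0.5,0,0,0.05,0,0,0,0.5,0,0,0,0,0,0,0.5],
)

```text
time: 12.22
position: [0.4499, -0.2994, 0.0089]
tool_rot: [0.032, 0.999, 0.0, -0.0]
ft_force: [0.7, -0.2, 1.0]
grip_width: 0.0218
grip_force: 0.0
```

Emit:
jog_arm(
  motion=[0,0,0.1,0,0,0,0.5,0,0,0.1,0,0,0,0.5,0,0,0.1,0,0,0,0.5,0,0,0,0,0,0,0.5],
)

```text
time: 12.72
position: [0.4498, -0.2992, -0.0034]
tool_rot: [0.032, 0.999, 0.0, -0.0]
ft_force: [0.4, 0.4, 0.5]
grip_width: 0.0218
grip_force: 0.0
```

Emit:
jog_arm(
  motion=[0,0,0.05,0,0,0,0.5,0,0,0.05,0,0,0,0.5,0,0,0,0,0,0,0.5],
)

```text
time: 13.1
position: [0.45, -0.2994, -0.0071]
tool_rot: [0.032, 0.999, 0.0, -0.0]
ft_force: [0.6, -0.6, 0.4]
grip_width: 0.0215
grip_force: 0.0
```

Emit:
jog_arm(
  motion=[0,0,0.1,0,0,0,0.5,0,0,0.1,0,0,0,0.5,0,0,0,0,0,0,0.5],
)

```text
time: 13.48
position: [0.4498, -0.2992, -0.0154]
tool_rot: [0.032, 0.999, 0.0, -0.0]
ft_force: [0.4, 0.5, -0.9]
grip_width: 0.0217
grip_force: 0.0
```

Run:
```python
from h import *
o=robot.get_obs();p=o['position'];print(p,o['ft_force'],o['q'])
a=robot.camera("side");b=robot.camera("top")
t=proj("top",p).astype(int);s=proj("side",p).astype(int);print(s,t)
A=a[s[1]-50:s[1]+30,s[0]-40:s[0]+40];B=b[t[1]-50:t[1]+30,t[0]-40:t[0]+40]
cv2.imwrite("pics/j.png",cv2.resize(np.hstack([A,B]),None,fx=5,fy=5,interpolation=cv2.INTER_CUBIC))
```

```text
[ 0.44978429 -0.29922251 -0.01537801] [ 0.41913415  0.51233416 -0.9046345 ] [-7.93984116e-01  7.51350478e-01  1.78865442e+00  3.52745739e-05
  6.02507541e-01 -2.30135969e+00]
[276 190] [396 230]
```

Emit:
jog_arm(
  motion=[0,0,0.1,0,0,0,0.5,0,0,0.05,0,0,0,0.5,0,0,0,0,0,0,0.5],
)

```text
time: 13.95
position: [0.4499, -0.2993, -0.0212]
tool_rot: [0.032, 0.999, 0.0, -0.0]
ft_force: [-0.3, 0.9, 0.3]
grip_width: 0.0218
grip_force: 0.0
```

Emit:
jog_arm(
  motion=[0,0,0.08,0,0,0,0.5,0,0,0,0,0,0,0.5],
)

```text
time: 14.2
position: [0.4499, -0.2994, -0.0244]
tool_rot: [0.032, 0.999, 0.0, -0.0]
ft_force: [-0.1, -0.6, 0.1]
grip_width: 0.0217
grip_force: 0.0
```

Emit:
jog_arm(
  motion=[0,0,0.08,0,0,0,0.5,0,0,0,0,0,0,0.5],
)

```text
time: 14.45
position: [0.4502, -0.2996, -0.0259]
tool_rot: [0.032, 0.999, -0.0, 0.0]
ft_force: [-2.0, 1.7, 11.0]
grip_width: 0.0217
grip_force: 5.9
```

Contact came at a reported z of −0.0255, so the tips are at z_reported + 0.0255. With the tips on the table I can check xy.

Run:
```python
from h import *
o=robot.get_obs();p=o['position']
a=robot.camera("side");p[2]=0
s=proj("side",p).astype(int);x,y=s-[35,40];print(x,y)
b=cv2.resize(a[y:y+60,x:x+80],None,fx=10,fy=10,interpolation=cv2.INTER_CUBIC)
for dx in(-.0095,.0095):
  for dy in(-.026,-.011,.011,.026):
    q=(proj("side",p+[dx,dy,0])-[x,y]+.5)*10;cv2.circle(b,tuple(int(i) for i in q),2,(0,0,255) if dx>0 else(0,255,0),-1)
cv2.imwrite("pics/k.png",b)
```

```text
241 147
```

View pics/k.png

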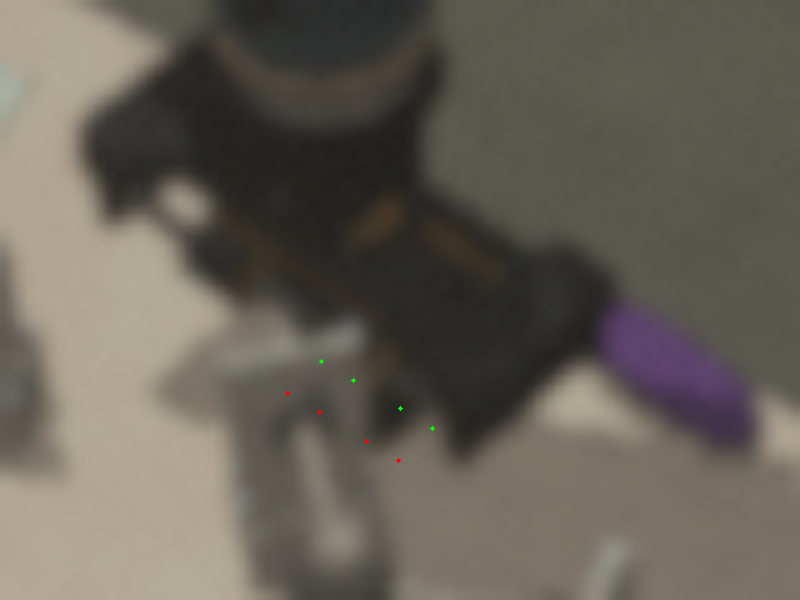

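Emit:
jog_arm(
  motion=[0,0,-0.95,0,0,0.95,0.5,0,0,-0.95,0,0,0,0.5,0,0,-0.95,0,0,0,0.5,0,0,-0.95,0,0,0,0.5,0,0,-0.95,0,0,0,0.5,0,0,-0.95,0,0,0,0.5,-0.91,0.62,0,0,0,0,0.5,-0.91,0.62,0,0,0,0,0.5,-0.91,0.62,0,0,0,0,0.5,-0.91,0.62,0,0,0,0,0.5,-0.91,0.62,0,0,0,0,0.5,-0.91,0.62,0,0,0,0,0.5],
)

```text
time: 16.0
position: [0.6868, -0.1793, 0.2002]
tool_rot: [0.065, 0.998, 0.0, -0.0]
ft_force: [0.2, -0.6, 0.5]
grip_width: 0.0212
grip_force: 0.0
```

Emit:
jog_arm(
  motion=[0,0,0.2,0,0,0,0.5,0,0,0,0,0,0,0.5],
)

```text
time: 16.25
position: [0.6842, -0.1798, 0.1909]
tool_rot: [0.065, 0.998, 0.0, -0.002]
ft_force: [-0.5, -0.5, 0.1]
grip_width: 0.0219
grip_force: 0.0
```

Emit:
jog_arm(
  motion=[0,0,0.3,0,0,0,0.3,0,0,0.3,0,0,0,0.3,0,0,0.2,0,0,0,0.3,0,0,0.2,0,0,0,0.3,0,0,0.2,0,0,0,0.3,0,0,0,0,0,0,0.3],
)

```text
time: 17.0
position: [0.6853, -0.18, 0.1437]
tool_rot: [0.065, 0.998, 0.0, -0.001]
ft_force: [-0.2, 0.5, 0.9]
grip_width: 0.0307
grip_force: 0.0
```

Emit:
jog_arm(
  motion=[0,0,0.2,0,0,0,0.3,0,0,0.2,0,0,0,0.3,0,0,0.2,0,0,0,0.3,0,0,0.1,0,0,0,0.5,0,0,0,0,0,0,0.5],
)

```text
time: 17.62
position: [0.6856, -0.1801, 0.1161]
tool_rot: [0.065, 0.998, 0.0, -0.0]
ft_force: [0.1, 0.2, -0.0]
grip_width: 0.0231
grip_force: 0.0
```

Emit:
jog_arm(
  motion=[0.005,-0.156,0,0,0,1,0.5,0.005,-0.156,0,0,0,1,0.5,0.005,-0.156,0,0,0,1,0.5,0.005,-0.156,0,0,0,1,0.5,0.005,-0.156,0,0,0,1,0.5,0.005,-0.156,0,0,0,1,0.5],
)

```text
time: 18.38
position: [0.6742, -0.2144, 0.117]
tool_rot: [0.272, 0.962, 0.001, 0.001]
ft_force: [1.3, 3.0, -0.7]
grip_width: 0.0218
grip_force: 1.3
```

Run:
```python
from h import *
o=robot.get_obs();print(o['position'],o['ft_force'],o['grip_force'])
im=robot.camera("side");t0=cv2.imread("pics/side0.png")
# change at original free-tip place, side px ~ (248,225)
d=np.abs(im.astype(int)-t0)[219:231,240:262].sum(2);print(d[:,::3])
print(proj("side",[.706,-.183,.155]))
```

```text
[ 0.67423431 -0.21435452  0.11700458] [ 1.31062956  3.03438509 -0.69573182] 1.2881935760378838
[[279 304 319 337 320 270 250 285]
 [269 311 328 336 299 244 286 304]
 [256 316 335 332 273 246 298 252]
 [233 328 333 307 246 261 237 132]
 [203 340 327 266 218 209 119  35]
 [180 338 307 208 167  99  18  16]
 [154 329 265 102  81  14  23  28]
 [112 283 179  10   2  29  31  26]
 [ 64 189  74  31  28  34  29  10]
 [ 13  72   2  41  39  36  12  33]
 [ 25   4  32  38  38  39  18  76]
 [ 35  32  36  38  32  34  60  97]]
[247.56551666 225.49278263]
```

Emit:
jog_arm(
  motion=[0.005,-0.156,0,0,0,1,0.5,0.005,-0.156,0,0,0,1,0.5,0.005,-0.156,0,0,0,1,0.5,0.005,-0.156,0,0,0,1,0.5,0.005,-0.156,0,0,0,1,0.5,0.005,-0.156,0,0,0,1,0.5,0.005,-0.156,0,0,0,1,0.5,0.005,-0.156,0,0,0,1,0.5,0.005,-0.156,0,0,0,1,0.5,0.005,-0.156,0,0,0,1,0.5,0.005,-0.156,0,0,0,1,0.5,0.005,-0.156,0,0,0,1,0.5],
)

```text
time: 19.92
position: [0.6146, -0.2558, 0.117]
tool_rot: [0.639, 0.769, 0.001, 0.0]
ft_force: [2.6, 3.1, -0.5]
grip_width: 0.0218
grip_force: 1.2
```

Emit:
jog_arm(
  motion=[0.005,-0.156,0,0,0,1,0.5,0.005,-0.156,0,0,0,1,0.5,0.005,-0.156,0,0,0,1,0.5,0.005,-0.156,0,0,0,1,0.5,0.005,-0.156,0,0,0,1,0.5,0.005,-0.156,0,0,0,1,0.5,0.005,-0.156,0,0,0,1,0.5,0.005,-0.156,0,0,0,1,0.5,0.005,-0.156,0,0,0,1,0.5,0.005,-0.156,0,0,0,1,0.5,0.005,-0.156,0,0,0,1,0.5,0.005,-0.156,0,0,0,1,0.5],
)

```text
time: 21.42
position: [0.5449, -0.2407, 0.1175]
tool_rot: [0.897, 0.442, 0.002, 0.002]
ft_force: [3.5, 0.7, 0.1]
grip_width: 0.0217
grip_force: 1.2
```

Emit:
jog_arm(
  motion=[0.005,-0.156,0,0,0,1,0.5,0.005,-0.156,0,0,0,1,0.5,0.005,-0.156,0,0,0,1,0.5,0.005,-0.156,0,0,0,1,0.5,0.005,-0.156,0,0,0,1,0.5,0.005,-0.156,0,0,0,1,0.5,0.005,-0.156,0,0,0,1,0.5,0.005,-0.156,0,0,0,1,0.5,0.005,-0.156,0,0,0,1,0.5,0.005,-0.156,0,0,0,1,0.5,0.005,-0.156,0,0,0,1,0.5,0.005,-0.156,0,0,0,1,0.5],
)

```text
time: 22.92
position: [0.5098, -0.1778, 0.1176]
tool_rot: [0.999, 0.039, 0.002, 0.002]
ft_force: [2.0, -3.0, -1.9]
grip_width: 0.0222
grip_force: 1.2
```

Emit:
jog_arm(
  motion=[0.005,-0.156,0,0,0,1,0.5,0.005,-0.156,0,0,0,1,0.5,0.005,-0.15,0,0,0,1,0.5,0,0,0,0,0,0,0.5,0,0,0,0,0,0,0.3,0,0,0,0,0,0,0.3,0,0,-0.7,0,0,0,0.3,0,0,-0.7,0,0,0,0.3,0,0,-0.7,0,0,0,0.3],
)

```text
time: 24.05
position: [0.5079, -0.1576, 0.2012]
tool_rot: [0.998, -0.065, -0.001, -0.0]
ft_force: [-0.2, 0.5, -1.3]
grip_width: 0.0304
grip_force: 0.0
```

Run:
```python
from h import *
o=robot.get_obs();print(o['position'],o['tool_rot'],o['ft_force'],np.degrees(o['q'][5]))
a=robot.camera("side")
b=cv2.resize(a[155:265,205:335],None,fx=6,fy=6*.9,interpolation=cv2.INTER_CUBIC)
cv2.imwrite("pics/l.png",b)
P=lambda X:np.round((proj("side",X)-[205,155]+.5)*[6,5.4]).tolist()
for dy in(-.015,0,.015):print(dy,P([.487,-.166+dy,.155]),P([.5,-.166+dy,.155]))
print(P([.487,-.166,.012]))
```

```text
[ 0.50791891 -0.15762123  0.20122597] [ 9.97909183e-01 -6.46290315e-02 -5.15885483e-04 -2.92256144e-04] [-0.16503932  0.49123456 -1.26154982] 68.1177792083518
-0.015 [540.0, 142.0] [524.0, 156.0]
0 [562.0, 154.0] [547.0, 168.0]
0.015 [584.0, 166.0] [569.0, 179.0]
[568.0, 300.0]
```

Emit:
jog_arm(
  motion=[0.2,0.865,0,0,0,0,-0.7,0.2,0.865,0,0,0,0,-0.7,0.2,0.865,0,0,0,0,-0.7,0.2,0.865,0,0,0,0,-0.7,0.2,0.865,0,0,0,0,-0.7,0.2,0.865,0,0,0,0,-0.7,0.2,0.865,0,0,0,0,-0.7,0,0,0,0,0,-1,-0.7,0,0,0,0,0,-1,-0.7,0,0,0,0,0,-1,-0.7,0,0,0,0,0,-1,-0.7],
)

```text
time: 25.48
position: [0.5321, -0.4049, 0.1997]
tool_rot: [0.997, 0.076, -0.0, -0.001]
ft_force: [-0.2, -0.0, -0.1]
grip_width: 0.0738
grip_force: 0.0
```

Emit:
jog_arm(
  motion=[0,0,0,0,0,-1,-0.7,0,0,0,0,0,-1,-0.7,0,0,0,0,0,-1,-0.7,0,0,0,0,0,-1,-0.7,0,0,0,0,0,-1,-0.7,0,0,0,0,0,-0.35,-0.7,0,0,0,0,0,0,-0.7],
)

```text
time: 26.35
position: [0.5324, -0.4051, 0.2002]
tool_rot: [0.966, 0.258, -0.0, -0.0]
ft_force: [-0.1, -0.6, 0.0]
grip_width: 0.074
grip_force: 0.0
```

Run:
```python
from h import *
o=robot.get_obs();print(o['position'],o['tool_rot'],o['ft_force'],np.degrees(o['q'][5]))
a=robot.camera("side")[150:260,225:325];b=robot.camera("top")[125:235,300:400]
P=lambda n,X,w:(proj(n,X)-w+.5)*4
A=cv2.resize(a,None,fx=4,fy=4,interpolation=cv2.INTER_CUBIC);B=cv2.resize(b,None,fx=4,fy=4,interpolation=cv2.INTER_CUBIC)
cv2.imwrite("pics/m.png",np.hstack([A,B]))
for X in([.487,-.166,.155],[.597,-.1675,.155],[.487,-.166,.012],[.597,-.1675,.182],[.597,-.1675,.01]):print(X,P("side",X,[225,150]).round(),P("top",X,[300,125]).round()+[400,0])
```

```text
[ 0.5323785  -0.405075    0.20022593] [ 9.66073715e-01  2.58266241e-01 -1.49759314e-04 -3.22071204e-04] [-0.10020781 -0.56206066  0.04838597] 13.245762866922847
[0.487, -0.166, 0.155] [295. 134.] [614. 366.]
[0.597, -0.1675, 0.155] [204. 221.] [613. 184.]
[0.487, -0.166, 0.012] [299. 242.] [600. 375.]
[0.597, -0.1675, 0.182] [201. 199.] [616. 177.]
[0.597, -0.1675, 0.01] [215. 327.] [599. 218.]
```

View pics/m.png

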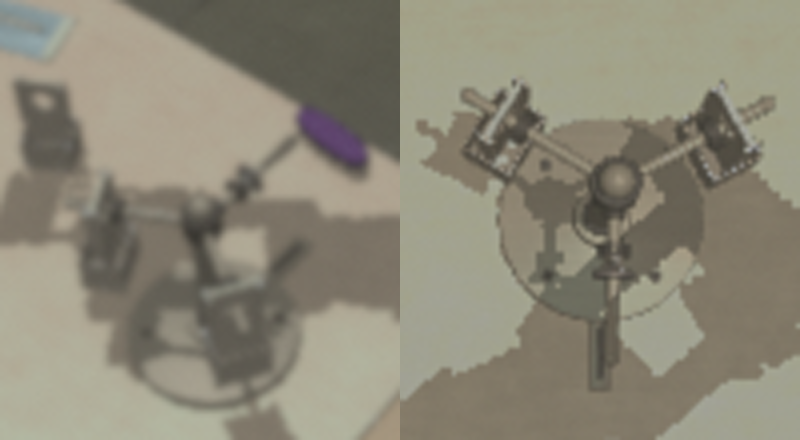

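The branch lies over the pointer: in the top view its tip at (613,360) agrees with the predicted (614,366). The washer face is at (613,273), about 55 mm from the axis. Next, the caddy.

Emit:
jog_arm(
  motion=[0,0,0.7,0,0,0,-0.7,0,0,0.7,0,0,0,-0.7,0,0,0.7,0,0,0,-0.7,0,0,0.7,0,0,0,-0.7,0,0,0.5,0,0,0,-0.7,0,0,0.4,0,0,0,-0.7,0,0,0.17,0,0,0,-0.7,0,0,0,0,0,0,-0.7],
  grip_force=35,
)

```text
time: 27.45
position: [0.5327, -0.4053, 0.0458]
tool_rot: [0.966, 0.259, -0.0, -0.0]
ft_force: [0.4, -1.3, 0.4]
grip_width: 0.0742
grip_force: 0.0
```

Emit:
jog_arm(
  motion=[0,0,0,0,0,0,0,0,0,0,0,0,0,0.2,0,0,0,0,0,0,1,0,0,0,0,0,0,1,0,0,0,0,0,0,1],
  grip_force=35,
)

```text
time: 28.08
position: [0.5329, -0.4056, 0.0462]
tool_rot: [0.966, 0.259, 0.0, 0.0]
ft_force: [0.5, 0.7, 1.9]
grip_width: 0.044
grip_force: 34.3
```

Emit:
jog_arm(
  motion=[0,0,-0.5,0,0,0,1,0,0,-0.3,0,0,1,1,0,0,-0.2,0,0,1,1,0,0,-0.2,0,0,1,1,0,0,-0.2,0,0,1,1,0,0,-0.2,0,0,1,1,0,0,-0.2,0,0,1,1,0,0,-0.2,0,0,1,1,0,0,0,0,0,0.75,1,0,0,0,0,0,0,1],
)

```text
time: 29.32
position: [0.5326, -0.4051, 0.1269]
tool_rot: [1.0, -0.009, 0.0, 0.0]
ft_force: [-0.2, -0.4, -0.6]
grip_width: 0.0442
grip_force: 34.3
```

Emit:
jog_arm(
  motion=[-0.28,-0.85,0,0,0,0,1,-0.28,-0.85,0,0,0,0,1,-0.28,-0.85,0,0,0,0,1,-0.28,-0.85,0,0,0,0,1,-0.28,-0.85,0,0,0,0,1,-0.28,-0.85,0,0,0,0,1,-0.28,-0.7,0,0,0,0,1,0,0,0,0,0,0,1,0,0,0,0,0,0,1],
)

```text
time: 30.45
position: [0.4595, -0.1729, 0.1264]
tool_rot: [1.0, -0.009, 0.001, 0.001]
ft_force: [1.1, 0.1, -0.9]
grip_width: 0.0442
grip_force: 34.3
```

Run:
```python
from h import *
o=robot.get_obs();print(o['position'],o['tool_rot'],o['ft_force'],np.degrees(o['q'][5]))
b=robot.camera("top");a=robot.camera("side")
cv2.imwrite("pics/n.png",np.hstack([cv2.resize(a[120:230,240:340],None,fx=4,fy=4,interpolation=cv2.INTER_CUBIC),cv2.resize(b[125:235,300:400],None,fx=4,fy=4,interpolation=cv2.INTER_CUBIC)]))
# branch columns centre in the top view at rows along it
g=b.astype(int).sum(2)
for v in range(188,218,3):print(v,g[v,344:364])
```

```text
[ 0.45953083 -0.17288397  0.12642079] [ 9.99961182e-01 -8.71176589e-03  1.04067040e-03  8.10502468e-04] [ 1.14190714  0.07197773 -0.86276575] 57.33433368305241
188 [397 403 405 415 416 255 190 188 186 203 171 172 164 184 291 399 419 426
 419 416]
191 [398 401 410 406 328 266 178 159 179 192 191 186 187 183 181 174 166 165
 248 402]
194 [420 395 269 149 160 165 178 194 197 195 195 193 193 196 190 188 193 245
 240 186]
197 [217 141 166 188 187 195 195 193 195 195 195 199 197 195 201 268 315 193
 170 181]
200 [164 169 174 194 192 196 195 193 194 193 195 193 195 243 311 179 175 192
 194 191]
203 [170 191 192 193 192 192 195 193 193 194 196 186 142 134 177 203 205 199
 201 200]
206 [194 194 193 193 193 195 195 191 195 202 222 161 176 206 210 207 207 206
 206 205]
209 [192 192 193 193 189 190 194 188 151 152 179 214 222 216 216 213 213 212
 213 209]
212 [190 190 188 192 193 187 157 136 173 233 249 246 241 234 232 230 226 222
 218 214]
215 [190 192 190 192 159 140 180 228 247 250 254 252 250 251 248 246 244 238
 235 228]
```

Emit:
jog_arm(
  motion=[0,-0.21,0,0,0,0,1,0,0,0,0,0,0,1,0.1,0,0,0,0,0,1,0.1,0,0,0,0,0,1,0.1,0,0,0,0,0,1,0.1,0,0,0,0,0,1,0.1,0,0,0,0,0,1,0.1,0,0,0,0,0,1],
)

```text
time: 31.55
position: [0.4828, -0.1639, 0.1258]
tool_rot: [1.0, -0.009, -0.0, -0.0]
ft_force: [-0.4, -0.8, -1.4]
grip_width: 0.0441
grip_force: 34.3
```

Emit:
jog_arm(
  motion=[0.1,0,0,0,0,0,1,0.1,0,0,0,0,0,1,0.1,0,0,0,0,0,1,0,0,0,0,0,0,1],
)

```text
time: 32.05
position: [0.4949, -0.1642, 0.1259]
tool_rot: [1.0, -0.009, 0.0, 0.0]
ft_force: [-0.1, -0.2, -1.3]
grip_width: 0.044
grip_force: 34.3
```

Emit:
jog_arm(
  motion=[0.1,0,0,0,0,0,1,0.1,0,0,0,0,0,1,0.1,0,0,0,0,0,1,0.1,0,0,0,0,0,1,0.1,0,0,0,0,0,1,0,0,0,0,0,0,1],
)

```text
time: 32.8
position: [0.5149, -0.1645, 0.1259]
tool_rot: [1.0, -0.009, 0.0, 0.0]
ft_force: [-0.2, -1.1, -0.8]
grip_width: 0.044
grip_force: 34.3
```

Run:
```python
from h import *
print(robot.get_obs()['position'])
np.save("ref.npy",robot.camera("top"))
a=robot.camera("side").astype(int).sum(2);m=cv2.imread("pics/m.png")
# has the tree moved? compare side view round tree with the earlier crop (low-res of m.png)
s0=cv2.resize(m[:,:400],(100,110),interpolation=cv2.INTER_AREA).astype(int).sum(2);s1=a[150:260,225:325]
d=np.abs(s0-s1)
for (n,x,y) in(("caddyNear",58,74),("ball",50,53),("caddyL",27,60),("stop",60,45)):print(n,d[y-6:y+7,x-6:x+7].mean())
```

```text
[ 0.5149144  -0.16449434  0.12585722]
caddyNear 10.816568047337277
ball 42.83431952662722
caddyL 19.100591715976332
stop 52.92307692307692
```

Emit:
jog_arm(
  motion=[0.05,0,0,0,0,0,1,0.05,0,0,0,0,0,1,0.05,0,0,0,0,0,1,0.05,0,0,0,0,0,1,0.05,0,0,0,0,0,1,0,0,0,0,0,0,1],
)

```text
time: 33.65
position: [0.5247, -0.1646, 0.1258]
tool_rot: [1.0, -0.009, 0.0, 0.0]
ft_force: [-0.3, 0.0, 0.1]
grip_width: 0.0439
grip_force: 34.3
```

Emit:
jog_arm(
  motion=[0.03,0,0,0,0,0,1,0.03,0,0,0,0,0,1,0.03,0,0,0,0,0,1,0,0,0,0,0,0,1],
)

```text
time: 34.15
position: [0.5282, -0.1647, 0.1258]
tool_rot: [1.0, -0.009, 0.0, 0.0]
ft_force: [0.6, 0.5, -0.5]
grip_width: 0.0439
grip_force: 34.3
```

Emit:
jog_arm(
  motion=[0.03,0,0,0,0,0,1,0.03,0,0,0,0,0,1,0.03,0,0,0,0,0,1,0,0,0,0,0,0,1],
)

```text
time: 34.65
position: [0.5318, -0.1648, 0.1259]
tool_rot: [1.0, -0.009, 0.0, 0.0]
ft_force: [0.3, 0.6, -0.8]
grip_width: 0.0442
grip_force: 34.3
```

Emit:
jog_arm(
  motion=[0.03,0,0,0,0,0,1,0.03,0,0,0,0,0,1,0,0,0,0,0,0,1],
)

```text
time: 35.02
position: [0.5343, -0.1648, 0.1259]
tool_rot: [1.0, -0.009, 0.0, 0.0]
ft_force: [0.1, -0.9, -1.2]
grip_width: 0.0443
grip_force: 34.3
```

Emit:
jog_arm(
  motion=[0.03,0,0,0,0,0,1,0.03,0,0,0,0,0,1,0,0,0,0,0,0,1],
)

```text
time: 35.4
position: [0.5367, -0.1649, 0.1259]
tool_rot: [1.0, -0.009, 0.0, 0.0]
ft_force: [-0.2, -0.1, -1.4]
grip_width: 0.0439
grip_force: 34.3
```

Emit:
jog_arm(
  motion=[0.03,0,0,0,0,0,1,0.03,0,0,0,0,0,1,0,0,0,0,0,0,1],
)

```text
time: 35.78
position: [0.5386, -0.1648, 0.1258]
tool_rot: [1.0, -0.009, -0.0, -0.0]
ft_force: [-0.9, 0.1, -0.9]
grip_width: 0.0441
grip_force: 34.3
```

Emit:
jog_arm(
  motion=[0.03,0,0,0,0,0,1,0.03,0,0,0,0,0,1,0,0,0,0,0,0,1],
)

```text
time: 36.15
position: [0.5401, -0.1648, 0.1257]
tool_rot: [1.0, -0.009, -0.001, -0.0]
ft_force: [-5.6, -1.7, 1.8]
grip_width: 0.0441
grip_force: 34.3
```

Contact with the spring at 5.6 N. I'll press to about 8 N and hold.

Emit:
jog_arm(
  motion=[0.03,0,0,0,0,0,1,0,0,0,0,0,0,1,0,0,0,0,0,0,1],
)

```text
time: 36.52
position: [0.5406, -0.1648, 0.1257]
tool_rot: [1.0, -0.009, -0.002, -0.0]
ft_force: [-6.5, -1.3, 2.5]
grip_width: 0.0442
grip_force: 34.3
```

Emit:
jog_arm(
  motion=[0.03,0,0,0,0,0,1,0,0,0,0,0,0,1,0,0,0,0,0,0,1,0,0,0,0,0,0,1,0,0,0,0,0,0,1,0,0,0,0,0,0,1],
)

```text
time: 37.28
position: [0.5411, -0.1648, 0.1256]
tool_rot: [1.0, -0.009, -0.003, -0.0]
ft_force: [-7.2, -1.1, 3.1]
grip_width: 0.0439
grip_force: 34.3
```

Run:
```python
from h import *
for k in range(4):
    o=robot.get_obs();print(o['position'],o['ft_force'],o['moment']);robot.camera("top")
```

```text
[ 0.54105417 -0.16479684  0.12559374] [-7.17290699 -1.06696043  3.11673729] [-0.25552921  1.26045631 -0.01143546]
[ 0.54104246 -0.16478736  0.1255999 ] [-7.86438174 -1.64413345  3.38976534] [-0.30079794  1.27124678 -0.03538806]
[ 0.54107157 -0.16478181  0.12559756] [-7.39757477 -1.93046483  3.12251817] [-0.31837244  1.29840144 -0.04357812]
[ 0.54105432 -0.16480146  0.12560592] [-8.54616998 -1.72563894  3.47288376] [-0.25856822  1.33154915 -0.03462529]
```

Emit:
jog_arm(
  motion=[0,0,0,0,0,0,1,0,0,0,0,0,0,1,0,0,0,0,0,0,1,-0.05,0,0,0,0,0,1,-0.05,0,0,0,0,0,1,-0.1,0,0,0,0,0,1,-0.05,0,0,0,0,0,1,0,0,0,0,0,0,1,0,0,0,0,0,0,1],
)

```text
time: 38.6
position: [0.5342, -0.1649, 0.126]
tool_rot: [1.0, -0.009, 0.0, 0.0]
ft_force: [-0.2, 0.9, -1.5]
grip_width: 0.0445
grip_force: 34.3
```

Emit:
jog_arm(
  motion=[0,0,0.03,0,0,0,1,0,0,0.03,0,0,0,1,0,0,0.02,0,0,0,1,0,0,0,0,0,0,1,0,0,0,0,0,0,1],
)

```text
time: 39.22
position: [0.5337, -0.1648, 0.1227]
tool_rot: [1.0, -0.009, 0.0, 0.0]
ft_force: [-0.5, 0.6, -1.3]
grip_width: 0.0442
grip_force: 34.3
```

Emit:
jog_arm(
  motion=[0,0,0.025,0,0,0,1,0,0,0.025,0,0,0,1,0,0,0,0,0,0,1],
)

```text
time: 39.6
position: [0.5336, -0.1647, 0.1205]
tool_rot: [1.0, -0.009, -0.0, -0.0]
ft_force: [0.5, 0.2, -0.9]
grip_width: 0.0441
grip_force: 34.3
```

Emit:
jog_arm(
  motion=[0,0,0.03,0,0,0,1,0,0,0,0,0,0,1],
)

```text
time: 39.85
position: [0.5339, -0.1649, 0.1199]
tool_rot: [1.0, -0.009, 0.0, 0.0]
ft_force: [-1.0, 0.2, 3.2]
grip_width: 0.044
grip_force: 34.3
```

Emit:
jog_arm(
  motion=[0,0,-0.01,0,0,0,0.1,0,0,0,0,0,0,-0.1,0,0,0,0,0,0,-0.3,0,0,0,0,0,0,-0.5,0,0,0,0,0,0,-0.5,0,0,0,0,0,0,-0.5],
)

```text
time: 40.6
position: [0.5337, -0.1648, 0.1198]
tool_rot: [1.0, -0.009, -0.0, -0.0]
ft_force: [0.5, 0.3, -0.4]
grip_width: 0.0646
grip_force: 0.0
```

Emit:
jog_arm(
  motion=[0,0,-0.2,0,0,0,-0.5,0,0,-0.4,0,0,0,-0.5,0,0,-0.7,0,0,0,-0.5,0,0,-0.7,0,0,0,-0.5,0,0,-0.7,0,0,0,-0.5,0.3,0.8,0,0,0,0,-0.5,0.3,0.8,0,0,0,0,-0.5,0.3,0.8,0,0,0,0,-0.5,0.3,0.8,0,0,0,0,-0.5,0.3,0.8,0,0,0,0,-0.5,0.3,0.8,0,0,0,0,-0.5,0,0,0,0,0,0,-0.5],
)

```text
time: 42.1
position: [0.6027, -0.3608, 0.2288]
tool_rot: [1.0, -0.01, 0.001, 0.001]
ft_force: [-0.3, 0.4, -0.4]
grip_width: 0.0654
grip_force: 0.0
```

Run:
```python
from h import *
o=robot.get_obs();print(o['time'],o['position'],o['ft_force'])
b=robot.camera("top");cv2.imwrite("pics/o.png",b)
m=cv2.imread("pics/m.png");s0=cv2.resize(m[:,400:],(100,110),interpolation=cv2.INTER_AREA).astype(int).sum(2);s1=b[125:235,300:400].astype(int).sum(2)
# plate top of hung caddy (z=.175) expected at x .534, y -.165
print(proj("top",[.534,-.165,.175]),proj("top",[.534,-.187,.175]),proj("top",[.534,-.143,.175]),proj("top",[.487,-.166,.155]))
print("old");print(s0[60:98:2,40:66:1]);print("new");print(s1[60:98:2,40:66:1])
```

```text
42.1 [ 0.60268836 -0.3608308   0.22878354] [-0.34944392  0.42348656 -0.39822814]
[352.75127004 195.63834803] [362.08632171 195.49596508] [343.42124709 195.78065427] [353.02463109 215.92832969]
old
[[414 413 414 419 422 385 314 325 372 398 356 284 269 353 312 239 275 290
  297 297 293 298 293 293 291 290]
 [399 418 422 424 430 437 444 446 420 248 186 202 241 328 264 218 204 238
  297 304 299 297 297 294 294 294]
 [318 412 432 434 436 441 447 422 342 272 238 228 258 338 344 278 232 264
  299 303 302 295 296 293 294 324]
 [415 427 430 435 435 408 338 304 301 295 260 243 231 248 277 312 299 296
  301 300 297 298 296 305 343 451]
 [398 413 416 408 338 307 312 299 230 229 249 267 299 332 324 312 269 251
  258 298 338 334 280 260 292 404]
 [311 307 309 309 310 310 312 313 304 302 289 256 334 413 348 273 266 290
  327 358 454 471 438 346 371 444]
 [313 308 311 312 313 313 312 310 314 313 303 272 348 419 336 336 358 442
  469 466 463 464 463 463 463 461]
 [315 315 313 312 311 312 311 313 311 310 305 276 318 308 301 447 471 464
  463 464 461 464 460 462 459 445]
 [313 314 315 313 314 310 310 3
[... 2544 characters left out ...]
91 509 506
  502 504 502 502 504 503 504 502]
 [373 372 372 374 375 372 369 304 324 254 228 273 301 294 363 498 506 504
  501 502 503 503 505 505 504 503]
 [395 395 370 373 369 368 366 305 325 262 228 270 296 286 359 498 502 500
  501 503 504 505 504 504 502 504]
 [504 504 496 472 404 399 392 314 353 278 300 297 289 298 360 496 505 502
  503 499 501 500 501 499 502 503]
 [500 499 499 500 501 505 496 367 463 297 322 478 473 497 508 507 504 503
  502 500 503 502 503 502 504 498]
 [500 500 499 497 502 504 496 371 467 379 398 483 475 498 501 500 502 503
  503 503 501 501 502 502 504 503]
 [499 500 500 499 501 505 497 369 457 478 475 474 467 504 501 502 500 501
  503 497 497 500 499 500 499 499]]
```

The branch tip hasn't moved (columns 351–354), and the caddy hangs at the predicted columns 343–362. Handing in.

```bash
python3 -c "
from rig import robot
print(robot.hand_in())"
```

```text
the job is handed in; nothing more can be done
None
```

The free branch stands over the pointer and the caddy hangs on it, after a press of about 7 to 8 N on the spring for over a second; I handed the job in at about 42 s, and no verdict came back.

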